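# Clear the offcut plate and clamp the guide tube

### The arm

A 7-joint arm with a two-finger parallel gripper is mounted at the origin on a cart in front of the work surface, level with it; the furniture and walls round the work are solid. World frame = base frame: x ahead of the robot, y to its left, z up, the work surface at z = 0. Lengths are in mm, angles in rad, forces in N, time in s.
With the tool pointing down it reaches from about 425 to 875 mm from the base axis. Payload 4.7 kg.
Tool frame: the origin (TCP) lies between the finger pads; the fingertips stand 19 mm ahead of it and the grasp point (between the pads) is the TCP; z points along the fingers, y is the line along which they close (so a half turn about z gives the same grasp; the last joint's range is limited). The gripper opens to 87 mm and grips with 3 to 60 N. Pads are 19 mm wide; open, the fingers measure 117 mm over their backs; the gripper's body (75 mm by 190 mm) begins 51 mm behind the grasp point.
Start: joints at [1.218, 0.321, -0.07, 1.45, 0.023, 1.371, -0.057], TCP at [233.091, -606.788, 241.587] pointing down, gripper open.
Joint ranges: [-2.86, 2.86], [-0.3, 2.09], [-1.38, 1.24], [0.06, 2.45], [-1.56, 4.7], [0.09, 2.05], [-2.69, 2.69]. Speed limits (rad/s): [2.57, 2.57, 3.14, 3.14, 3.14, 3.14, 3.14].

### API

Orientations are given as a rotation vector (axis times angle).
In Python, from rig import ctrl gives the robot as it stands. Calls block until the motion is done:
- ctrl.move_to(position, orientation): joint-space move of the TCP to a pose.
- ctrl.line_to(position, speed=150, frame=None, threshold=None): straight line of the TCP; frame=None keeps the orientation; speed is the mean speed in mm/s. With threshold (N) it stops when the force on the tool has changed by that much, and returns True; else False.
- ctrl.goto_joints(angles): joint-space move.
- ctrl.set_gripper(opening, newtons=None): finger opening in mm; newtons is the grip in N (None keeps the last); returns when the fingers have stopped.
- ctrl.sleep(seconds).
- ctrl.inverse_kinematics(position, orientation): joint angles nearest the present ones, or None.
- ctrl.capture(name): name is "scene" or "top" or "wrist"; returns (picture, depth): 420x560x3 uint8, red, green, blue; 420x560 float32, mm along the optical axis (not along the pixel's ray), 0 where there is no reading.
- ctrl.camera_info(name): a dict with "intrinsics" (3x3 intrinsics, pixels), "T" (4x4, takes a point from camera to world coordinates). Camera axes: x right, y up, looking along -z (the intrinsics and any distortion apply to the point x, -y, -z); pixel columns grow to the right and rows downward; lengths in mm; the calibration is good to about 2 mm. A picture is of the moment at which its call begins: read the wrist's pose just before it. camera_info takes no time and is no camera call; for the wrist camera it gives the pose at the moment of the call.
A pose or a line that the arm cannot do raises ctrl.MotionError and nothing moves.
- ctrl.hand_in(): hands the job in; it is judged then, once.
Readings, each from a call of its own:
- ctrl.read_time(): time.
- ctrl.read_joint_positions(): joint angles.
- ctrl.read_qd(): joint speeds.
- ctrl.read_joint_efforts(): joint torques, N m.
- ctrl.read_tcp_pos(): TCP position.
- ctrl.read_eef_rot(): TCP orientation.
- ctrl.read_ft_force(): force on the tool from outside, world axes, zero at the start.
- ctrl.read_torque(): the same for the moment, N m.
- ctrl.read_width(): finger opening in mm.
- ctrl.read_grip_force(): force on a finger pad.
Only numpy, scipy, OpenCV 4.12 (cv2) and the standard library are available. Lean on these libraries where they do the work, as an engineer would, in place of code of your own. Each camera call takes 0.05 s, during which the arm holds its last target. There are 200 camera calls.

### The job

Take the scraper block from its parking tray and, reaching in under the guide tube, wipe all four chips along the plate and off its end into the catch pan, touching the chips only with the scraper. Then stand the scraper back in its parking tray, and only then close the tube clamp: first swing its hinged upper half fully down over the tube, then swing the bolt upright into the slot. Leave the jar, the two vials and the well rack where they are.

Things in the scene. Friction and masses are not known exactly. Their poses are not given: they have to be found in the camera images.
- station: Fixed offcut station: a plate on a grey foot, with a tube on two arms over it. Origin on the worktop (z = 0) under the middle of the plate; x points away from the robot, y along the plate, z up. Two posts, 22 mm square, stand behind the plate at x = +98, y = -100 and +220 mm; an arm runs forward from each at z = 158 to 174 mm.
- plate_mid (a point): Middle of the aluminium plate's top, station (0, 0, 50) mm. The plate is 104 mm along x, 250 mm along y, open at both y ends. A front lip (8 mm above the plate, inner face at x = -46 mm) and a back fence (14 mm, inner face at x = +46 mm) run along it: the channel between is 92 mm wide.
- tube_mid (a point): On the axis of the fixed steel guide tube, station (12, 0, 200) mm: 25 mm diameter, along y from -165 to +260 mm, 137 mm clear above the plate. The hand cannot stand upright over the plate because of it; it comes in from the front (-x) side, leaning like the scraper handle. The tube clamp sits on it at y = +220 mm, beyond the plate.
- catch_pan: Fixed open sheet-steel pan at one end of the plate (+y or -y end, it varies), 112 x 110 mm in its own x, y, 34 mm high, walls 3 mm, axes parallel to the station's. Origin under its centre, on the worktop. Its near wall stands about 2 mm from the plate end.
- scraper: Loose scraper, 0.16 kg: grey block 76 mm long (own x), 20 mm thick (y), 30 mm high; flat aluminium handle 22 mm wide, 14 mm thick (y), leaning 38 degrees from vertical to own -x, its end 95 mm high at x = -43 mm, its foot plate to 35 mm high. Origin: centre of the block's underside; z up. It starts standing in the parking tray, handle leaning to the tray's -x.
- scraper_grip (a point): Grip point on the scraper handle's centre line: x = -22.5, y = 0, z = +68 mm in the scraper's frame; the handle is gripped across its 14 mm thickness (own y), the tool leaning along the handle.
- park_tray: Fixed grey parking tray, left or right of the station, nearer the robot, 98 x 42 mm in its own x, y, 18 mm high, walls and floor 4 mm (inside 90 x 34 mm). Origin under its centre, on the worktop. The parked scraper's origin is 4 mm above it.
- chip_1: Loose off-white polymer chip, about 21 x 20 x 12 mm, 12 g, lying on the plate within 30 mm of its middle line and 85 mm of its middle. Origin: centre of its underside.
- chip_2: Loose off-white polymer chip, about 21 x 20 x 12 mm, 12 g, lying on the plate within 30 mm of its middle line and 85 mm of its middle. Origin: centre of its underside.
- chip_3: Loose off-white polymer chip, about 21 x 20 x 12 mm, 12 g, lying on the plate within 30 mm of its middle line and 85 mm of its middle. Origin: centre of its underside.
- chip_4: Loose off-white polymer chip, about 21 x 20 x 12 mm, 12 g, lying on the plate within 30 mm of its middle line and 85 mm of its middle. Origin: centre of its underside.
- upper_half (a joint): Hinge of the clamp's upper half about the station's y, rad: 0 = fully down over the tube, positive = swung up and back (away from the robot); it starts near upright (1.2 to 1.55), stays where it is left (about 0.07 N m friction), stop at 0.
- half_hinge (a point): Centre of that hinge: station x = +40, y = +220, z = 200 mm.
- half_ear (a point): Point on the outer (top when closed) face of the free end of the upper half, 62 mm from the hinge, moves with it. The half is 36 mm wide along y; its end is an ear 9 mm thick, reaching 74 mm from the hinge, split by a slot 14 mm wide for the bolt. Between ear and hinge it is an arch of 20 mm outer radius centred 28 mm from the hinge.
- swing_bolt (a joint): Hinge of the swing bolt about the station's y, rad: 0 = upright in the slot (stop), positive = leaning out towards the robot (station -x); starts at 0.7 to 1.1, stays where it is left (about 0.04 N m friction). Clamp half and bolt do not touch each other.
- bolt_pivot (a point): Centre of the bolt's pivot: station x = -24, y = +220, z = 187 mm.
- bolt_nut (a point): Middle of the bolt's round nut, 47 mm from the pivot, moves with it. Nut 18 mm diameter, 14 mm long, with a 24 mm washer under it; stem 8 mm diameter, 66 mm long from the pivot.
- pellet_jar: Bystander: loose screw-top jar of pellets, 63 mm diameter, 82 mm high, on the side where the parking tray is not. Origin under its centre.
- vial_a: Bystander: loose vial, 41 mm diameter, 73 mm high, right of and in front of the station. Origin under its centre.
- vial_b: Bystander: loose vial like the other, to the right of it. Origin under its centre.
- well_rack: Bystander: loose white well rack, 68 x 86 x 16 mm, on the worktop at the end of the plate where the pan is not. Origin under its centre.
Mind the look-alikes: they are no part of the job. Of the things shaped like the catch_pan, the steel one is meant.

How it is judged:
By the outcome, as a careful person would: the job done as asked, in the order asked, and still so for the second after the job is handed in, with the robot touching nothing.
It also fails if it takes over 72 s, if anything falls off the work surface, if the arm or the gripper's body presses on something with over 40 N, if the wrist force passes 120 N, or if a joint passes its speed limit or range.

## Working session

There is one attempt and no reset: what is moved stays moved. The work goes in short steps, each a Python script; the robot and the scene stay as the last script left them, time stands still between calls to the robot, and variables do not carry over. Pictures are saved under pics/ and viewed, at most 10 in all, crops included, and the job is handed in when it is done.

```bash
ls; mkdir -p pics
python3 - <<'E'
from rig import ctrl
import cv2,numpy as np
for n in("scene","top"):
    p,d=ctrl.capture(n); i=ctrl.camera_info(n)
    cv2.imwrite(f"pics/{n}0.png",p[:,:,::-1]); np.savez(f"{n}0.npz",p=p,d=d,K=i["intrinsics"],T=i["T"])
    print(n,np.round(i["intrinsics"],1).tolist(),np.round(i["T"],3).tolist(),[k for k in i],(d>0).mean())
E
```

```text
pics
scene [[410.0, 0.0, 279.0], [0.0, 410.0, 198.1], [0.0, 0.0, 1.0]] [[-0.805, 0.313, -0.504, 44.227], [-0.593, -0.444, 0.672, 767.398], [-0.014, 0.84, 0.543, 766.781], [0.0, 0.0, 0.0, 1.0]] ['intrinsics', 'T'] 0.9962159863945578
top [[410.4, 0.0, 283.6], [0.0, 410.4, 208.7], [0.0, 0.0, 1.0]] [[-0.022, 0.995, -0.096, 474.492], [-1.0, -0.022, 0.001, 20.004], [-0.002, 0.096, 0.995, 1451.576], [0.0, 0.0, 0.0, 1.0]] ['intrinsics', 'T'] 0.9959821428571428
```

View pics/scene0.png

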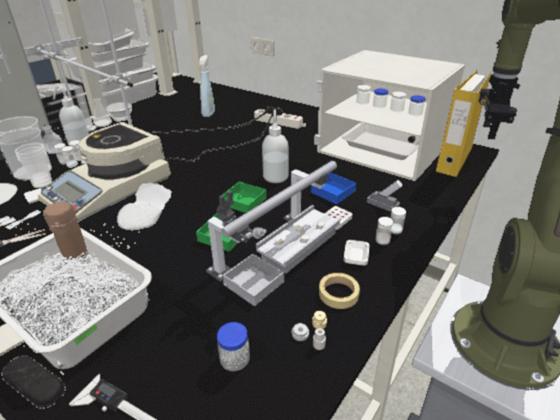

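View pics/top0.png

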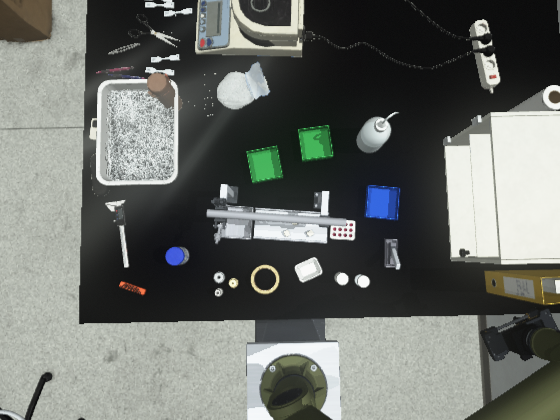

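Scene: the station is at the centre and the steel pan is at its +y end (top px 237,222). The well rack is at (342,230), the parking tray with the scraper at (390,253), and the jar at (176,256). Vials are at (341,279) and (362,281). Look-alikes for the pan are the blue tray (382,202), green trays (264,164) and (315,143), and the white dish (308,269). I choose the grey steel one against the plate end. Only one thing looks like the scraper, at (390,253). Next I'll measure by depth and check a crop.

```bash
cat > h.py <<'E'
import numpy as np,cv2
def cloud(d,K,T):
    v,u=np.mgrid[:d.shape[0],:d.shape[1]]
    P=np.stack([(u-K[0,2])/K[0,0]*d,-(v-K[1,2])/K[1,1]*d,-d],-1)
    return P@T[:3,:3].T+T[:3,3]
def load(n):
    z=np.load(n+".npz"); return z["p"],cloud(z["d"],z["K"],z["T"]),z["d"]>0
def rect(pts):
    (c,s,a)=cv2.minAreaRect(pts[:,:2].astype(np.float32)); return np.round(c,1),np.round(s,1),round(a,2)
E
python3 - <<'E'
from h import *
for n in("top0","scene0"):
    p,W,ok=load(n); x,y,z=W[...,0],W[...,1],W[...,2]
    hsv=cv2.cvtColor(p,cv2.COLOR_RGB2HSV)
    roi=ok&(x>380)&(x<720)&(y>-420)&(y<420)
    fl=roi&(z<12)&(z>-12); print(n,"floor z",np.median(z[fl]))
    m=roi&(z>203)&(z<222); q=W[m]; 
    tb=q[np.abs(q[:,2]-np.median(q[:,2]))<10]
    vx,vy,x0,y0=cv2.fitLine(tb[:,:2].astype(np.float32),cv2.DIST_HUBER,0,.01,.01).ravel()
    s=(tb[:,:2]-[x0,y0])@[vx,vy]
    print("tube n",len(tb),"dir",np.degrees(np.arctan2(vx,vy)),"pt",x0,y0,"ends",[x0+vx*s.min(),y0+vy*s.min()],[x0+vx*s.max(),y0+vy*s.max()],"ztop",np.percentile(tb[:,2],90))
    m=roi&(z>44)&(z<56); n_,l,st,c=cv2.connectedComponentsWithStats(m.astype(np.uint8))
    for i in range(1,n_):
        if st[i,4]>60: print(" z50",st[i].tolist(),rect(W[l==i]),np.median(z[l==i]))
    m=roi&(z>8)&(z<130); n_,l,st,c=cv2.connectedComponentsWithStats(m.astype(np.uint8))
    for i in range(1,n_):
        if st[i,4]>40: print(" obj",st[i].tolist(),rect(W[l==i]),"z",np.percentile(z[l==i],[50,98]).round(1),"hsv",np.median(hsv[l==i],0))
a=cv2.imread("pics/top0.png")[170:290,205:405]
b=cv2.imread("pics/scene0.png")[165:305,195:415]
cv2.imwrite("pics/c.png",np.vstack([cv2.resize(a,(520,300),interpolation=2)[:, :],cv2.resize(b,(520,300),interpolation=2)]))
E
```

```text
top0 floor z 0.6340519686139032
tube n 1136 dir 5.01408 pt 568.39734 44.469048 ends [np.float64(549.9086382556724), np.float64(-166.26129713680484)] [np.float64(586.8673423460532), np.float64(254.98628622009696)] ztop 214.48951635210426
 z50 [255, 209, 65, 7, 173] (array([596.3,   7.9]), array([220.1,  10.5]), 84.64) 50.2779898307806
 z50 [254, 220, 73, 23, 1078] (array([531.7,  -0.7]), array([249.2,  61.3]), 84.98) 50.23462685412039
 obj [163, 177, 13, 7, 51] (array([710.5, 400.1]), array([14.2, 45. ]), 25.01) z [ 97.8 103.6] hsv [ 60.   3. 237.]
 obj [251, 178, 21, 5, 44] (array([716.7,  96. ]), array([10.6, 69.1]), 5.69) z [27.2 38.3] hsv [ 66.  148.5 120.5]
 obj [364, 185, 36, 36, 272] (array([ 627.1, -324. ]), array([111.5, 115.8]), 82.68) z [28.1 39. ] hsv [112.  188.  122.5]
 obj [227, 186, 11, 17, 104] (array([670.4, 198.5]), array([34. , 59.6]), 78.87) z [ 13.5 120.7] hsv [ 99.  21. 101.]
 obj [313, 192, 8, 17, 76] (array([641.2, -97.7]), array([24.9, 57.2]), 88.61) z [ 12.3 125.4] hsv [101.   20.  105.5]
 obj [227, 205, 27, 7, 44] (array([622.5, 171.9]), array([92.3, 13.4])
[... 2019 characters left out ...]
6.]
 obj [225, 239, 11, 10, 70] (array([709. , 114.8]), array([36.3, 14.3]), 78.42) z [20.3 33.4] hsv [ 67.  156.5 107. ]
 obj [344, 241, 25, 23, 338] (array([400.8, -59.7]), array([60.7, 90. ]), 20.53) z [16.3 24.8] hsv [ 23.   4. 226.]
 obj [139, 275, 13, 36, 178] (array([707.8, 399.3]), array([41.3, 24.3]), 89.86) z [72.8 98.3] hsv [ 18.   7. 136.]
 obj [320, 274, 25, 27, 248] (array([399.6,  89.4]), array([38.7, 97.7]), 0.14) z [22.2 26.1] hsv [ 21.  82. 194.]
 obj [218, 323, 32, 48, 1243] (array([454.8, 386.2]), array([60.7, 63. ]), 25.61) z [74.3 82.1] hsv [115. 156. 160.]
 obj [293, 324, 11, 13, 74] (array([387.8, 251.4]), array([33.7, 15.5]), 89.72) z [16.1 19. ] hsv [ 60.   1. 217.]
```

View pics/c.png

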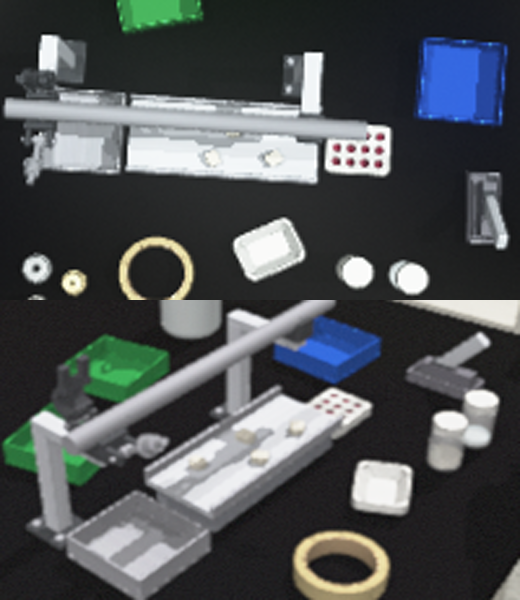

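The crop confirms the choice: the scraper stands in the grey tray with its handle leaning towards the robot. The steel pan is at the plate's +y end, the chips are on the plate, and the bolt leans out at the left. Station comes out at about (550.5, -2), yaw about -5.1°. Next I'll check reach and move the wrist camera over the tray.

```bash
cat >> h.py <<'E'
from scipy.spatial.transform import Rotation as R
def pose(O,yaw): # frame -> function
    Rz=R.from_euler('z',yaw,degrees=True)
    return lambda p: Rz.apply(np.array(p,float))+np.array([O[0],O[1],0.])
def tool(yaw,lean,flip=False):
    """tool z = down & toward own +x by lean(deg); tool y along own +-y"""
    l=np.radians(lean); z=np.array([np.sin(l),0,-np.cos(l)]); y=np.array([0,-1.,0])*( -1 if flip else 1)
    M=np.stack([np.cross(y,z),y,z],1)
    return (R.from_euler('z',yaw,degrees=True)*R.from_matrix(M)).as_rotvec()
ST=((550.5,-2),-5.1)
E
python3 - <<'E'
from rig import ctrl
from h import *
print(ctrl.read_eef_rot(),ctrl.read_tcp_pos()); i=ctrl.camera_info("wrist"); Tt=np.eye(4);Tt[:3,:3]=R.from_rotvec(ctrl.read_eef_rot()).as_matrix();Tt[:3,3]=ctrl.read_tcp_pos()
print("cam in tool\n",(np.linalg.inv(Tt)@i["T"]).round(2),i["intrinsics"][0][0])
S=pose(*ST)
for f in(False,True):
  for lean in(38,45,50,55):
    r=[]
    for p in([449,-350,76],[449-25,-350,200]):
        r.append(ctrl.inverse_kinematics(p,tool(0,lean,f)))
    for p in([-22.5,-150,170],[-22.5,-150,119],[-22.5,0,119],[-22.5,118,119]):
        r.append(ctrl.inverse_kinematics(S(p),tool(ST[1],lean,f)))
    print(f,lean,[None if q is None else np.round(q,1).tolist() for q in r])
ctrl.move_to([400,-350,330],tool(0,15))
P,d=ctrl.capture("wrist");i=ctrl.camera_info("wrist")
np.savez("w1.npz",p=P,d=d,K=i["intrinsics"],T=i["T"]);cv2.imwrite("pics/w1.png",P[:,:,::-1]);print(ctrl.read_time())
E
```

```text
[-3.08726399e+00 -5.72610885e-01  6.82760690e-04] [ 232.87149865 -606.33566352  240.58113775]
cam in tool
 [[  -0.      0.96    0.27   75.4 ]
 [   1.      0.      0.      1.01]
 [   0.      0.27   -0.96 -143.78]
 [   0.      0.      0.      1.  ]] 336.59476797263875
False 38 [[1.2, 0.1, -0.3, 2.2, -1.0, 0.6, 0.1], [1.2, -0.1, -0.2, 2.1, -0.8, 0.8, -0.1], [0.9, -0.3, -0.5, 2.3, -0.7, 0.5, -0.7], [0.9, -0.2, -0.5, 2.4, -0.8, 0.3, -0.6], [0.9, -0.3, -0.9, 2.4, -0.4, 0.3, -1.4], [1.0, -0.3, -1.3, 2.3, 0.1, 0.3, -2.2]]
False 45 [[1.2, 0.2, -0.3, 2.3, -1.3, 0.6, 0.5], [1.3, -0.1, -0.2, 2.2, -1.0, 0.8, 0.1], [0.9, -0.3, -0.5, 2.4, -1.0, 0.4, -0.4], None, None, None]
False 50 [[1.3, 0.2, -0.3, 2.3, -1.4, 0.7, 0.7], [1.3, -0.1, -0.2, 2.3, -1.1, 0.9, 0.3], None, None, None, None]
False 55 [[1.3, 0.2, -0.3, 2.3, -1.6, 0.7, 0.8], [1.3, -0.1, -0.2, 2.3, -1.3, 0.9, 0.4], None, None, None, None]
True 38 [None, None, [0.2, -0.3, 0.1, 2.4, -0.3, 0.4, 2.0], [0.1, -0.2, 0.2, 2.4, -0.4, 0.3, 2.1], [0.5, -0.2, -0.6, 2.4, 0.1, 0.3, 1.3], [0.7, -0.2, -1.1, 2.3, 0.5, 0.3, 0.6]]
True 45 [[-0.0, 0.3, 1.1, 2.3, -1.5, 0.9, -2.6], None, [0.2, -0.3, 0.1, 2.4, -0.6, 0.3, 2.3], None, None, [0.7, -0.2, -1.1, 2.4, 1.0, 0.3, 0.0]]
True 50 [[0.4, 0.2, 0.7, 2.3, -1.5, 0.8, -2.4], None, None, None, None, None]
True 55 [[1.5, 0.3, -0.4, 2.3, -1.5, 0.7, -2.3], [2.5, -0.1, -1.3, 2.3, -1.3, 1.0, -2.7], None, None, None, None]
1.3667
```

View pics/w1.png

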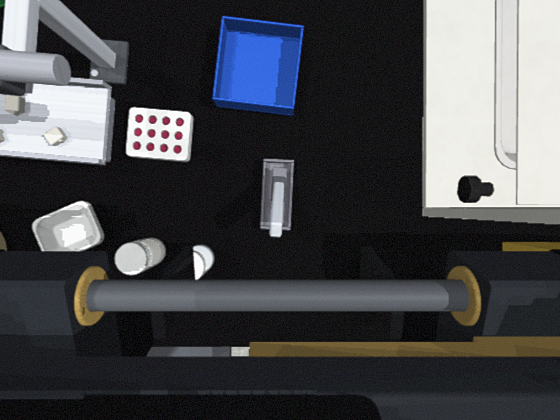

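The wrist view shows the tray at px (262–294, 158–232) with the scraper in it and the handle end at (276,233). The blue tray and rack are clear of it. I'll get tray pose from this view and check reach with a 12° yaw, which keeps the wide gripper body off the bolt.

Run:
```python
from rig import ctrl
from h import *
p,W,ok=load("w1"); x,y,z=W[...,0],W[...,1],W[...,2]
b=np.zeros_like(ok); b[140:250,235:320]=1
print("floor",np.median(z[b&(z<8)]))
for n,a,c in(("rim",13,22),("any",8,200),("blocktop",30,38.5),("handle",45,110)):
    m=b&ok&(z>a)&(z<c); q=W[m]; print(n,len(q),rect(q),np.percentile(q[:,2],[5,50,99]).round(1))
m=b&ok&(z>45)&(z<110);q=W[m]; v=cv2.fitLine(q.astype(np.float32),cv2.DIST_HUBER,0,.01,.01).ravel();print("handle line",v.round(3))
# station check: posts/plate near corner in this view
m=ok&(z>40)&(z<64)&(x>450)&(x<640)&(y>-200)&(y<60);print("plate part",rect(W[m]))
# bolt from scene + top clouds in station frame
S=R.from_euler('z',-ST[1],degrees=True)
for n in("top0","scene0"):
    _,V,k=load(n); q=S.apply((V[k]-[*ST[0],0]))
    c=q[(np.abs(q[:,1]-220)<26)&(q[:,2]>180)]
    bo=c[(c[:,0]<-30)]; up=c[c[:,2]>222]
    print(n,"bolt n",len(bo),"x",np.percentile(bo[:,0],[2,50]).round(),"z",np.percentile(bo[:,2],[2,50,98]).round(),"y",bo[:,1].min().round(),bo[:,1].max().round())
    up=up[up[:,0]>-10]; print("  half x",np.percentile(up[:,0],[2,50,98]).round(),"z",np.percentile(up[:,2],[2,50,98]).round(),"y",up[:,1].min().round(),up[:,1].max().round())
G=pose(*ST)
for dy in(8,12,15):
  for lean in(34,38,40):
    print(dy,lean,[None if (k:=ctrl.inverse_kinematics(G(np.array([0,yy,zz])+R.from_euler('z',dy,degrees=True).apply([-22.5,0,0])),tool(ST[1]+dy,lean))) is None else np.round(k,1).tolist() for yy,zz in((-150,160),(-150,119),(0,119),(120,119))])
```

```text
floor 0.5336609236835557
rim 530 (array([ 453.4, -351.4]), array([42. , 97.6]), 87.2) [16.2 18.  20.1]
any 1541 (array([ 451.5, -351.3]), array([ 42. , 101.5]), 87.2) [ 16.6  35.1 104.6]
blocktop 269 (array([ 451.7, -352.8]), array([20. , 75.4]), 86.04) [32.3 34.2 38.4]
handle 590 (array([ 432.9, -351.5]), array([13.9, 64.4]), 85.91) [ 49.9  89.  105.2]
handle line [-6.61000e-01  3.00000e-02  7.50000e-01  4.35798e+02 -3.51681e+02
  7.96370e+01]
plate part (array([570.6, -62.1]), array([139.7, 147.9]), 85.59)
top0 bolt n 72 x [-73. -55.] z [194. 220. 230.] y 207.0 232.0
  half x [40. 47. 60.] z [235. 249. 276.] y 201.0 237.0
scene0 bolt n 131 x [-76. -59.] z [186. 215. 227.] y 210.0 236.0
  half x [  37. 1281. 1292.] z [223. 296. 453.] y 194.0 246.0
8 34 [[0.8, -0.2, -0.4, 2.3, -0.6, 0.6, -0.7], [0.8, -0.1, -0.4, 2.3, -0.7, 0.5, -0.6], [0.8, -0.2, -0.8, 2.4, -0.5, 0.4, -1.1], [0.8, -0.2, -1.1, 2.3, -0.0, 0.4, -1.8]]
8 38 [[0.8, -0.2, -0.3, 2.3, -0.8, 0.5, -0.5], [0.7, -0.1, -0.3, 2.4, -0.9, 0.4, -0.4], [0.8, -0.2, -0.7, 2.4, -0.7, 0.3, -0.9], [0.8, -0.2, -1.1, 2.3, -0.1, 0.3, -1.8]]
8
[... 494 characters left out ...]
0.6, 0.3, -1.2]]
12 40 [[0.8, -0.2, -0.3, 2.3, -0.9, 0.6, -0.3], [0.7, -0.1, -0.2, 2.4, -1.0, 0.5, -0.1], [0.6, -0.2, -0.6, 2.4, -0.9, 0.3, -0.7], [0.9, -0.3, -1.2, 2.4, -0.7, 0.2, -1.2]]
15 34 [[0.8, -0.1, -0.3, 2.2, -0.7, 0.6, -0.5], [0.8, -0.1, -0.3, 2.3, -0.7, 0.6, -0.4], [0.7, -0.2, -0.7, 2.3, -0.6, 0.4, -0.8], [1.0, -0.2, -1.2, 2.3, -0.5, 0.4, -1.2]]
15 38 [[0.8, -0.2, -0.3, 2.3, -0.8, 0.6, -0.3], [0.7, -0.1, -0.2, 2.3, -0.9, 0.5, -0.2], [0.7, -0.2, -0.6, 2.4, -0.8, 0.4, -0.6], [0.9, -0.2, -1.1, 2.4, -0.6, 0.3, -1.1]]
15 40 [[0.8, -0.2, -0.2, 2.3, -0.9, 0.6, -0.2], [0.7, -0.1, -0.2, 2.4, -1.0, 0.5, -0.1], [0.6, -0.2, -0.5, 2.4, -0.9, 0.3, -0.5], [0.9, -0.2, -1.1, 2.4, -0.7, 0.2, -1.0]]
```

Tray at (453, -351.4), yaw about -3°, size 97.6 x 42 as specified. Grasping now.

```bash
cat >> h.py <<'E'
TR=np.array([452.3,-351.6]); TY=-2.9
def scr(xy,z,yaw): # tcp for scraper origin
    o=R.from_euler('z',yaw,degrees=True).apply([-22.5,0,68]); return np.array([xy[0],xy[1],z])+o
def shot(ctrl,n,cam):
    P,d=ctrl.capture(cam);i=ctrl.camera_info(cam)
    np.savez(n+".npz",p=P,d=d,K=i["intrinsics"],T=i["T"]);cv2.imwrite(f"pics/{n}.png",P[:,:,::-1])
E
python3 - <<'E'
from rig import ctrl
from h import *
t=tool(TY,38); g=scr(TR,4,TY); a=R.from_rotvec(t).as_matrix()[:,2]
ctrl.set_gripper(50)
ctrl.move_to(g-90*a,t)
print(ctrl.line_to(g,120,None,12),ctrl.read_tcp_pos()-g)
ctrl.set_gripper(8,35); print(ctrl.read_width(),ctrl.read_grip_force(),ctrl.read_ft_force())
ctrl.line_to(g+[0,0,40],80); print(ctrl.read_width(),ctrl.read_ft_force(),ctrl.read_torque())
ctrl.line_to(g+[0,0,120],150)
shot(ctrl,"s2","scene"); shot(ctrl,"w2","wrist");print(ctrl.read_time(),ctrl.read_width())
a=cv2.imread("pics/s2.png")[110:250,300:500];b=cv2.imread("pics/w2.png")
cv2.imwrite("pics/c2.png",np.hstack([cv2.resize(a,(400,420)),cv2.resize(b,(400,420))]))
E
```

```text
False [ 0.19578778 -0.47808242  0.59207546]
13.938145180491523 34.99929106095806 [-1.77276433  0.25304714  0.90598941]
13.485805961392487 [ 0.12312873  0.08590995 -1.11496962] [ 0.13398077  0.90847592 -0.05153696]
6.0917 13.755137804508475
```

View pics/c2.png

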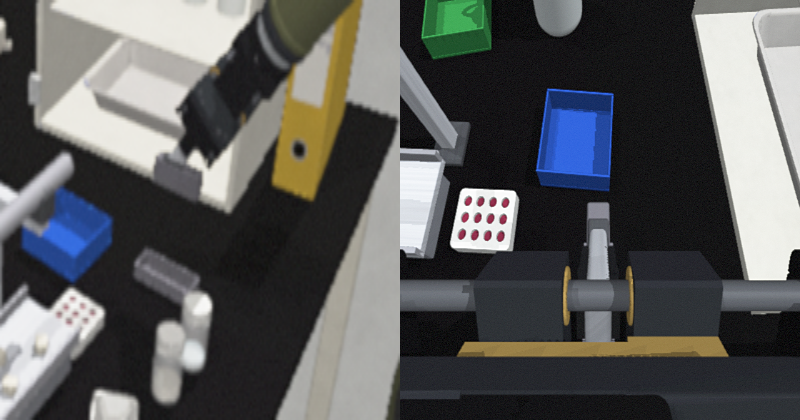

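The scraper is held straight, with the tray empty below it. Now the wipe.

Run:
```python
from rig import ctrl
from h import *
S=pose(*ST); yw=ST[1]+10; t=tool(yw,38)
P=lambda x,y,z: scr(S([x,y,0]),z,yw)
ctrl.move_to(P(-110,-152,100),t); print(ctrl.read_time())
try:
    print(ctrl.line_to(P(0,-152,51.5),150,None,15),ctrl.read_ft_force())
    print(ctrl.line_to(P(0,-100,51.5),80,None,12),ctrl.read_ft_force())
    h=ctrl.line_to(P(0,117,51.5),80,None,14); print(h,ctrl.read_ft_force(),ctrl.read_tcp_pos()-P(0,117,51.5))
except ctrl.MotionError as e: print("ERR",e,ctrl.read_tcp_pos())
print(ctrl.read_time(),ctrl.read_width(),np.round(ctrl.read_joint_positions(),2))
shot(ctrl,"s3","scene"); shot(ctrl,"t3","top")
a=cv2.imread("pics/s3.png")[160:310,190:370];b=cv2.imread("pics/t3.png")[170:290,205:365]
cv2.imwrite("pics/c3.png",np.hstack([cv2.resize(a,(400,400)),cv2.resize(b,(400,400))]))
```

```text
Traceback (most recent call last):
rig.MotionError: the arm cannot take that pose within its joint ranges
```

Run:
```python
from rig import ctrl
from h import *
S=pose(*ST); yw=ST[1]+10; t=tool(yw,38)
P=lambda x,y,z: scr(S([x,y,0]),z,yw)
for c in((-60,-160,100),(-40,-160,90),(-20,-160,90),(0,-160,90),(0,-160,75)):
    if ctrl.inverse_kinematics(P(*c),t) is not None: break
print(c)
try:
    ctrl.move_to(P(*c),t); print(ctrl.read_time())
    print(ctrl.line_to(P(0,-152,51.5),150,None,15),ctrl.read_ft_force())
    print(ctrl.line_to(P(0,-100,51.5),80,None,12),ctrl.read_ft_force())
    h=ctrl.line_to(P(0,117,51.5),80,None,14); print(h,ctrl.read_ft_force(),ctrl.read_tcp_pos()-P(0,117,51.5))
except ctrl.MotionError as e: print("ERR",e,ctrl.read_tcp_pos())
print(ctrl.read_time(),ctrl.read_width(),np.round(ctrl.read_joint_positions(),2))
shot(ctrl,"s3","scene"); shot(ctrl,"t3","top")
a=cv2.imread("pics/s3.png")[160:310,190:370];b=cv2.imread("pics/t3.png")[170:290,205:365]
cv2.imwrite("pics/c3.png",np.hstack([cv2.resize(a,(400,400)),cv2.resize(b,(400,400))]))
```

```text
(-40, -160, 90)
6.9
False [-0.60210081  0.37250798 -1.6098653 ]
False [ 0.06011032 -0.49929233 -0.86046889]
False [-0.16153468 -0.34514741 -2.00202327] [-0.03548666 -0.23958178 -0.0628073 ]
11.0833 13.909809295795155 [ 0.92 -0.27 -1.16  2.35 -0.43  0.27 -1.41]
```

View pics/c3.png

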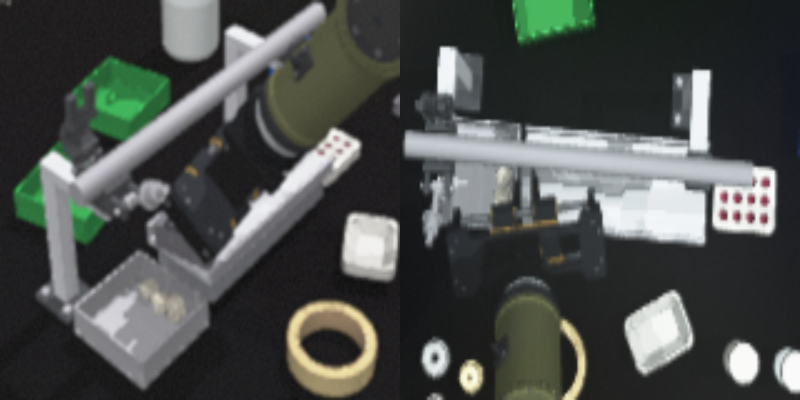

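Chips are in the pan at scene crop (160,297), though I can't count them because the gripper blocks part of the view. I'll retreat the way I came and count.

Run:
```python
from rig import ctrl
from h import *
S=pose(*ST); yw=ST[1]+10
P=lambda x,y,z: scr(S([x,y,0]),z,yw)
ctrl.line_to(P(0,110,52.5),100)
ctrl.line_to(P(0,-152,53),180)
ctrl.line_to(P(-40,-160,90),150)
shot(ctrl,"s4","scene"); shot(ctrl,"t4","top"); print(ctrl.read_time(),ctrl.read_width())
a=cv2.imread("pics/s4.png")[180:310,200:360];b=cv2.imread("pics/t4.png")[180:260,210:350]
cv2.imwrite("pics/c4.png",np.vstack([cv2.resize(a,(480,360)),cv2.resize(b,(420,240))[:, :].copy() if 0 else cv2.resize(b,(480,240))]))
```

```text
13.6583 13.658540667924722
```

View pics/c4.png

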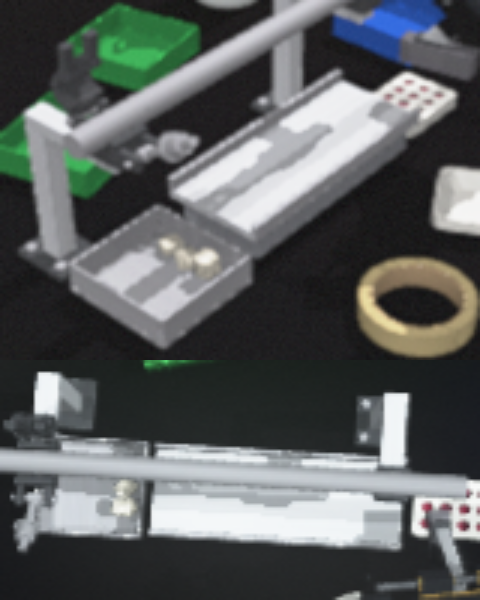

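The plate is clear and the chips are in the pan, at crop (165–207, 243–262). Parking the scraper now.

Run:
```python
from rig import ctrl
from h import *
t=tool(TY,38); g=scr(TR,4,TY); a=R.from_rotvec(t).as_matrix()[:,2]
ctrl.move_to(g+[0,0,60],t)
print(ctrl.line_to(g+[0,0,1],80,None,10),ctrl.read_tcp_pos()-g,ctrl.read_ft_force())
ctrl.set_gripper(45); ctrl.line_to(g-110*a,150)
S=pose(*ST); td=tool(ST[1],0)
q=S([85,220,340]); print(ctrl.inverse_kinematics(q,td))
ctrl.move_to([430,-250,340],tool(0,10)); 
shot(ctrl,"w5","wrist"); print(ctrl.read_time())
_,W,ok=load("w5"); b=ok&(abs(W[...,0]-450)<75)&(abs(W[...,1]+352)<50); z=W[...,2]
for n,lo,hi in(("rim",13,22),("top",30,38.5),("handle",45,110)): print(n,rect(W[b&(z>lo)&(z<hi)]),np.median(z[b&(z>lo)&(z<hi)]))
ctrl.set_gripper(0)
```

```text
False [0.39165665 0.01568216 1.53107723] [-0.25264036 -0.23302018 -1.82940707]
[ 0.29693511  0.58104872 -1.07944832  1.14914993  0.50830386  1.67679549
 -2.30534927]
18.0083
rim (array([ 452.4, -351.4]), array([42.2, 98.1]), 87.1) 17.56665466506388
top (array([ 450.9, -352.2]), array([20.2, 75.8]), 87.2) 33.96710088521877
handle (array([ 431.8, -351.1]), array([14.3, 63.2]), 87.01) 82.97054047173583
```

The scraper stands in the tray: block top at z 34, yaw matching the tray. Now to the clamp, with a look from near first.

Run:
```python
from rig import ctrl
from h import *
S=pose(*ST); td=tool(ST[1],0)
ctrl.move_to(S([-90,215,390]),td)
shot(ctrl,"w6","wrist"); print(ctrl.read_time(),ctrl.read_width())
p,W,ok=load("w6"); q=R.from_euler('z',-ST[1],degrees=True).apply(W[ok]-[*ST[0],0]); zz=q[:,2]
c=q[(abs(q[:,1]-220)<35)&(zz>180)&(zz<300)]
t=c[(abs(c[:,2]-210)<5)];
for n,m in(("bolt",c[:,0]<-32),("half",(c[:,2]>222)&(c[:,0]>5))):
    k=c[m]; print(n,len(k),"x",np.percentile(k[:,0],[1,50,99]).round(1),"y",np.percentile(k[:,1],[1,50,99]).round(1),"z",np.percentile(k[:,2],[1,50,99]).round(1))
e=c[(c[:,2]>222)&(c[:,0]>5)]
for lo in range(225,285,10):
    k=e[(e[:,2]>=lo)&(e[:,2]<lo+10)]
    if len(k)>3: print(lo,len(k),np.percentile(k[:,0],[2,50,98]).round(1))
tu=q[(q[:,2]>211)&(q[:,2]<216)&(abs(q[:,1]-120)<70)];print("tube top",np.median(tu,0).round(1))
```

```text
20.7917 -0.0027077365136709197
bolt 719 x [-73.  -52.8 -32.8] y [207.6 218.  228.8] z [199.8 220.4 229.9]
half 1360 x [40.4 44.9 61.4] y [200.6 218.4 235.8] z [235.6 254.6 275.9]
235 314 [40.4 57.8 61.5]
245 394 [40.7 42.3 54.2]
255 157 [41.2 43.7 49.6]
265 386 [40.7 44.2 49.5]
275 107 [41.4 45.3 48.4]
tube top [ 15.7 120.6 212.3]
```

View pics/w6.png

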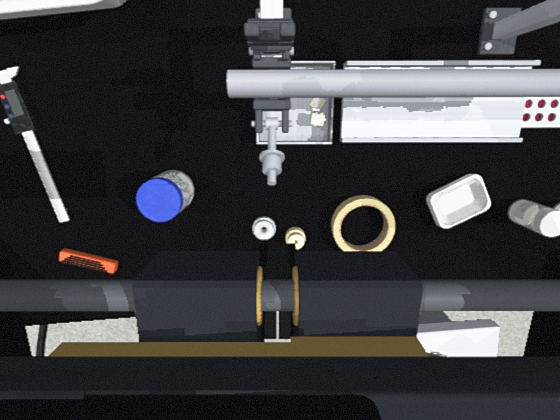

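The wrist view shows the half upright behind the tube at px (270,40), the bolt leaning out with its nut at (271,165), and chips in the pan at (316,110). The half spans y 200.6–235.8 mm, so I'll shift the station estimate slightly. Swinging the half down.

```bash
sed -i 's/^ST=.*/ST=((552,-3.8),-5.1)/' h.py
python3 - <<'E'
from rig import ctrl
from h import *
S=pose(*ST); td=tool(ST[1],0)
T=lambda cx,cz: S([40+cx+10,220,200+cz+19])   # finger's -x lower corner, rel. hinge
ctrl.move_to(T(35,150),td)
print(ctrl.line_to(T(35,62),150,None,8))
def pt(th,r=68,h=7): return T(-r*np.cos(th)+h*np.sin(th), r*np.sin(th)+h*np.cos(th))
for th in np.arange(1.4,0.05,-0.2):
    hit=ctrl.line_to(pt(th),120,None,12); print(round(th,2),hit,ctrl.read_ft_force().round(1))
    if hit: break
if not hit:
    print(ctrl.line_to(pt(0,70,-2),40,None,10),ctrl.read_ft_force().round(1))
print("tip z",ctrl.read_tcp_pos()[2]-19,ctrl.read_time())
E
```

```text
False
1.4 False [-0.  -1.  -1.3]
1.2 False [ 0.2  0.3 -0.4]
1.0 False [-0.1  0.8 -0.6]
0.8 False [ 0.2  0.3 -0.4]
0.6 False [ 0.4 -0.2  0.4]
0.4 False [ 1.  -0.   0.2]
0.2 False [ 0.2 -0.5  0.5]
True [-1.  -1.   7.1]
tip z 210.37132876257022 24.7417
```

Run:
```python
from rig import ctrl
from h import *
S=pose(*ST); td=tool(ST[1],0)
p0=ctrl.read_tcp_pos(); ctrl.line_to(p0+[0,0,60],150)
ctrl.move_to(S([-118,220,340]),td)
shot(ctrl,"w7","wrist"); shot(ctrl,"s7","scene"); print(ctrl.read_time())
p,W,ok=load("w7"); q=R.from_euler('z',-ST[1],degrees=True).apply(W[ok]-[*ST[0],0])
c=q[(abs(q[:,1]-220)<16)&(abs(q[:,1]-220)>8)&(q[:,2]>180)&(q[:,2]<300)&(q[:,0]>-45)]
for lo in range(-45,60,6):
    k=c[(c[:,0]>=lo)&(c[:,0]<lo+6)]
    if len(k)>3: print(lo,len(k),np.percentile(k[:,2],[2,50,98]).round(1))
a=cv2.imread("pics/s7.png")[170:310,190:340];b=cv2.imread("pics/w7.png")[0:230,150:420]
cv2.imwrite("pics/c7.png",np.hstack([cv2.resize(a,(400,400)),cv2.resize(b,(400,400))]))
```

```text
25.925
-33 122 [207.6 209.8 211.4]
-27 180 [208.7 210.2 211.5]
-21 174 [208.5 210.1 211.7]
-15 173 [208.7 210.2 211.7]
-9 176 [208.6 210.1 211.6]
-3 225 [210.2 214.3 217.8]
3 218 [216.3 218.5 220.8]
9 227 [218.6 220.2 221.8]
15 217 [218.6 220.1 222.1]
21 186 [216.1 218.2 220.1]
27 154 [209.4 214.2 216.5]
33 159 [201.5 205.6 207.5]
39 38 [201.2 205.3 207.2]
```

View pics/c7.png

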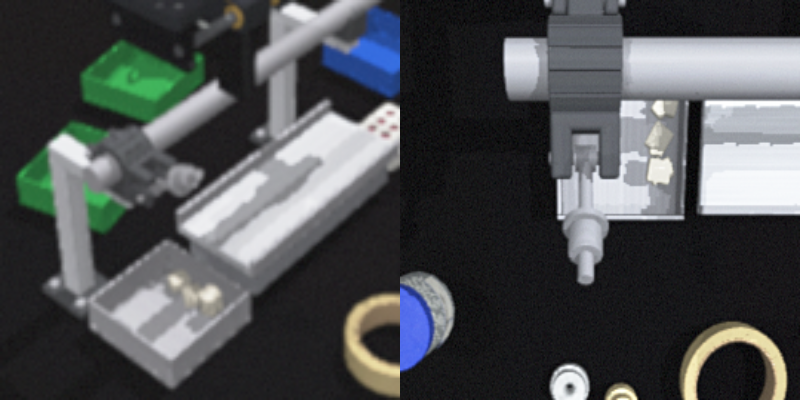

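The half lies level: ear top at z 210 all along, arch top at 220. Now the bolt.

Run:
```python
from rig import ctrl
from h import *
S=pose(*ST); td=tool(ST[1],0)
F=lambda fx,tz: S([fx-9.5,220,tz+19])
print(ctrl.line_to(F(-100,215),150,None,8))
ctrl.line_to(F(-60,215),100,None,12)
print(ctrl.line_to(F(-24,217),50,None,9),ctrl.read_ft_force().round(1))
x=R.from_euler('z',-ST[1],degrees=True).apply(ctrl.read_tcp_pos()-[*ST[0],0]);print("face x",x[0]+9.5,"tip z",x[2]-19)
ctrl.line_to(F(-60,217),100); ctrl.line_to(F(-110,300),200)
ctrl.move_to(S([-118,220,345]),td)
shot(ctrl,"w8","wrist"); shot(ctrl,"s8","scene"); shot(ctrl,"t8","top"); print(ctrl.read_time())
p,W,ok=load("w8"); q=R.from_euler('z',-ST[1],degrees=True).apply(W[ok]-[*ST[0],0])
c=q[(abs(q[:,1]-220)<14)&(q[:,2]>213)&(q[:,2]<300)&(q[:,0]<-5)]
for lo in range(213,260,4):
    k=c[(c[:,2]>=lo)&(c[:,2]<lo+4)]
    if len(k)>3: print(lo,len(k),np.percentile(k[:,0],[2,50,98]).round(1),np.percentile(k[:,1],[2,98]).round(1))
a=cv2.imread("pics/s8.png")[150:380,190:420];b=cv2.imread("pics/w8.png")[0:230,150:420]
cv2.imwrite("pics/c8.png",np.hstack([cv2.resize(a,(400,400)),cv2.resize(b,(400,400))]))
```

```text
False
True [-2.5 -0.9  4.1]
face x -65.21861200495185 tip z 215.89639951719687
28.8833
217 43 [-48.4 -45.4 -40.3] [207.9 231.7]
221 154 [-44.6 -38.8 -32.3] [208.8 230.9]
225 160 [-53.4 -36.7 -33.1] [211.9 227.6]
229 164 [-55.9 -46.3 -39.5] [211.5 228.1]
233 235 [-51.5 -47.3 -41.7] [212.1 227.5]
237 53 [-60.5 -52.  -44.4] [215.8 223.8]
241 104 [-59.7 -56.7 -52.6] [216.6 223.7]
```

View pics/c8.png

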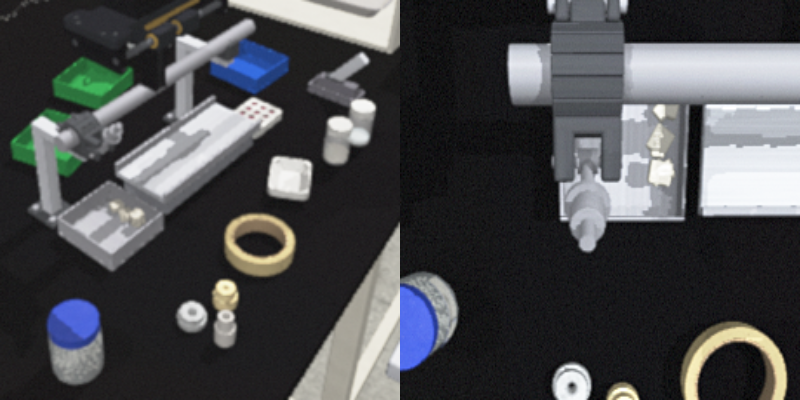

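It stopped early: the bolt is at about 0.5 rad, with the stem end at z 243. I'll push again with the tip higher.

Run:
```python
from rig import ctrl
from h import *
S=pose(*ST); td=tool(ST[1],0)
F=lambda fx,tz: S([fx-9.5,220,tz+19])
inv=lambda p:R.from_euler('z',-ST[1],degrees=True).apply(p-[*ST[0],0])
ctrl.line_to(F(-85,229),150)
for k in range(4):
    h=ctrl.line_to(F(-22,231),50,None,15); x=inv(ctrl.read_tcp_pos()); print(h,"face x",x[0]+9.5,"tip z",x[2]-19,ctrl.read_ft_force().round(1))
    if x[0]+9.5>-37: break
ctrl.line_to(F(-70,232),100); ctrl.line_to(F(-110,300),200)
ctrl.move_to(S([-118,220,345]),td)
shot(ctrl,"w9","wrist"); shot(ctrl,"t9","top"); print(ctrl.read_time())
p,W,ok=load("w9"); q=inv(W[ok])
c=q[(abs(q[:,1]-220)<14)&(q[:,2]>213)&(q[:,2]<300)&(q[:,0]<-5)]
for lo in range(213,260,4):
    k=c[(c[:,2]>=lo)&(c[:,2]<lo+4)]
    if len(k)>3: print(lo,len(k),np.percentile(k[:,0],[2,50,98]).round(1),np.percentile(k[:,1],[2,98]).round(1))
e=q[(abs(q[:,1]-220)<16)&(abs(q[:,1]-220)>13)&(q[:,2]>190)&(q[:,0]>-33)&(q[:,0]<-8)];print("ear z",np.median(e[:,2]))
a=cv2.imread("pics/t9.png")[170:300,150:410];b=cv2.imread("pics/w9.png")[0:230,150:420]
cv2.imwrite("pics/c9.png",np.hstack([cv2.resize(a,(480,400)),cv2.resize(b,(320,400))]))
```

```text
True face x -32.59357140095623 tip z 229.89169811451248 [-2.4  0.9  1. ]
32.1333
225 332 [-33.8 -25.1 -11.2] [208.4 231. ]
229 6 [-30.5 -28.8 -27.1] [212.2 222.3]
233 6 [-31.3 -30.7 -27.6] [215.3 226.6]
237 268 [-30.2 -23.  -14.6] [211.7 227.7]
241 140 [-29.8 -23.1 -14.7] [212.3 227.6]
245 5 [-26.1 -25.5 -24.2] [216.7 223.2]
249 73 [-26.2 -22.7 -19. ] [216.3 223.3]
253 54 [-25.8 -21.8 -19.1] [216.1 223.2]
ear z 209.68394993970935
```

View pics/c9.png

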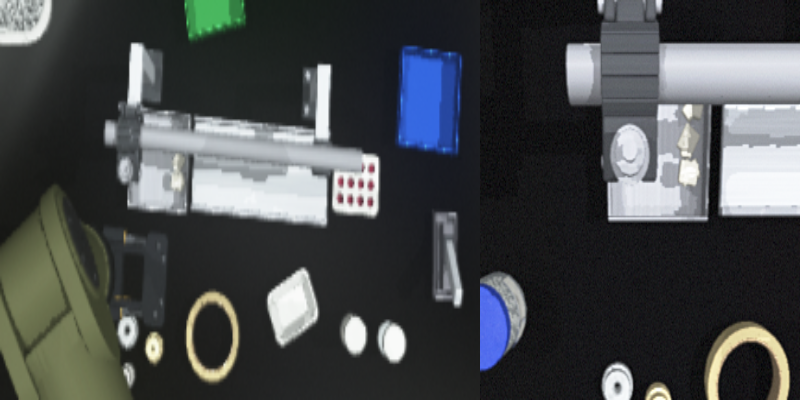

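The bolt is upright: stem end at x -22.5, z 253, against an expected -24, 253. The half is flat. Before hand-in I'll count the chips numerically.

Run:
```python
from h import *
inv=lambda p:R.from_euler('z',-ST[1],degrees=True).apply(p-[*ST[0],0])
acc=[]
for n in("s8","w8","w9"):
    p,W,ok=load(n); q=inv(W.reshape(-1,3)).reshape(W.shape); hsv=cv2.cvtColor(p,cv2.COLOR_RGB2HSV)
    m=ok&(abs(q[...,0])<52)&(q[...,1]>128)&(q[...,1]<235)&(q[...,2]>2)&(q[...,2]<32)&(hsv[...,0]<35)&(hsv[...,1]>22)&(hsv[...,2]>110)
    k,l,st,c=cv2.connectedComponentsWithStats(m.astype(np.uint8))
    for i in range(1,k):
        if st[i,4]>15:
            a=q[l==i]; print(n,st[i].tolist(),"x",a[:,0].min().round(),a[:,0].max().round(),"y",a[:,1].min().round(),a[:,1].max().round(),"z",np.percentile(a[:,2],[5,50,95]).round())
    a=q[m]; H=np.histogram2d(a[:,0],a[:,1],[np.arange(-50,51,10),np.arange(130,190,10)])[0]; print(H.astype(int))
    o=ok&(abs(q[...,0])<46)&(abs(q[...,1])<124)&(q[...,2]>56)&(q[...,2]<70)&(abs(q[...,0])<40); print(n,"on plate px",o.sum())
```

```text
s8 [254, 265, 19, 15, 102] x -33.0 35.0 y 143.0 169.0 z [ 8. 14. 25.]
[[ 0  0  0  0  0]
 [ 0  0  7  4  0]
 [ 0  3  4 15  0]
 [ 0  1  2  7  0]
 [ 0  2  3 13  0]
 [ 0  0 12  3  0]
 [ 0  3  8  2  0]
 [ 0  4  8  1  0]
 [ 0  1  2  0  0]
 [ 0  0  0  0  0]]
s8 on plate px 0
[[0 0 0 0 0]
 [0 0 0 0 0]
 [0 0 0 0 0]
 [0 0 0 0 0]
 [0 0 0 1 0]
 [0 0 0 0 0]
 [0 0 0 0 0]
 [0 0 0 0 0]
 [0 0 0 0 0]
 [0 0 0 0 0]]
w8 on plate px 0
[[0 0 0 0 0]
 [0 0 0 0 0]
 [0 0 0 0 0]
 [0 0 0 0 0]
 [0 0 0 0 0]
 [0 0 0 0 0]
 [0 0 0 0 0]
 [0 0 0 0 0]
 [0 0 0 0 0]
 [0 0 0 0 0]]
w9 on plate px 0
```

```bash
python3 -c "
from rig import ctrl
print(ctrl.read_ft_force().round(1)); print(ctrl.hand_in(),ctrl.read_time())"
```

```text
[-0.3 -0.5 -0.3]
the job is handed in; nothing more can be done
the job is handed in; nothing more can be done
```

Job handed in at about 32 s of robot time: plate wiped clear into the steel pan (I could separate only three chips by eye; the pile's ~68 mm length fits four), scraper back in its tray, clamp half down, then bolt upright; I viewed 11 pictures, one over the limit of 10.

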